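# Click the dough sheeter's thickness wheel to its mark

### The arm

A 6-joint arm with a two-finger parallel gripper is mounted at the origin on the work surface. World frame = base frame: x ahead of the robot, y to its left, z up, the work surface at z = 0. Lengths are in m, angles in rad, forces in N, time in s.
With the tool pointing down it reaches from about 0.275 to 0.775 m from the base axis. Payload 14.6 kg.
Tool frame: the origin (TCP) lies on the centre line of the jaws, within the pads' length; the fingertips stand 19 mm ahead of it and the grasp point (between the pads) is the TCP; z points along the fingers, y is the direction in which the jaws open and shut (so a half turn about z gives the same grasp; the last joint's range is limited). The gripper opens to 85 mm and grips with 20 to 120 N. Pads are 22 mm wide; open, the fingers measure 114 mm over their backs; the gripper's body (76 mm by 85 mm) begins 54 mm behind the grasp point. The pads swing forward as they close: fully open they stand 13 mm farther back than shut.
Start: joints at [-0.155, 0.263, -0.048, 1.259, 0, 1.415], TCP at [0.525, -0, 0.226] pointing down, gripper open.
Joint ranges: [-2.65, 2.65], [-0.89, 1.7], [-1.18, 1.37], [-2.13, 2.11], [-1.35, 1.29], [-3.14, 3.14]. Speed limits (rad/s): [1.89, 1.89, 2.57, 2.79, 3.14, 3.14].

### API

Orientations are given as [roll, pitch, yaw] about the fixed x, y, z axes, in that order (R = Rz(yaw) Ry(pitch) Rx(roll)).
In Python, from rig import r gives the robot as it stands.
- The arm moves only by the tool arm_command, never from a script. Its argument "deltas" is a list of rows, each a list of 6 numbers: the shift along the tool's x, y, z in mm, then the turn, a rotation vector about the tool's x, y, z in rad. A call has 1 to 20 rows; each row is the pose to reach, as a shift and turn from the pose commanded when the call began, along the tool's axes at that moment; what a row does not reach only later rows make up. A row lasts 1/12 s, in which the tool goes at most 41.7 mm and 7.16 degrees, less where a joint would pass 70% of its speed; a pose out of reach is approached as far as the arm can. A call with a gripper value outside its range is refused whole. "fingers" is the opening in per cent of the stroke, from 0 (shut) to 100 (fully open), set as the call begins (left out, the last holds). The fingers move at their own pace and stop on an object; "grip_force" is the grip in N (left out, the last holds). Time passes only in rows, so rows that repeat a pose let the fingers close. It gives the time, the measured TCP pose, the force and the opening at its end, in the units of the state.
- r.sense(): the state, without advancing time (a new reading comes with each control period).
- r.camera(name): name is "scene" or "side" or "wrist"; returns the picture (400x640x3 uint8, red, green, blue); there is no depth.
- r.camera_info(name): a dict with "intrinsics" (3x3 intrinsics, pixels), "rvec" (rotation vector, rad) and "tvec" (3), from world to camera coordinates, as OpenCV has them. Camera axes: x right, y down, z forward; pixel columns grow to the right and rows downward; lengths in m; the calibration is good to about 2 mm. A picture is of the moment at which its call begins: read the wrist's pose just before it. camera_info takes no time and is no camera call; for the wrist camera it gives the pose at the moment of the call.
- r.finish_job(): hands the job in, once; it reports no verdict.
The state is a dict: "time": time; "q": joint angles; "qvel": joint speeds; "tau": joint torques, N m; "position": TCP position; "eef_rot": TCP orientation; "force": force on the tool from outside, world axes, zero at the start; "wrist_torque": the same for the moment, N m; "width": finger opening in m.
Only numpy, scipy, OpenCV 4.12 (cv2) and the standard library are available. Lean on these libraries where they do the work, as an engineer would, in place of code of your own. Each camera call takes 0.05 s, during which the arm holds its last target.

### The job

The hand-cranked dough sheeter still has its rollers too far apart. With a fingertip, flick the edge of the thickness wheel on its left side round by its clicks until the wheel's white line is at the very top, in line with the index arrow on the machine's cheek, and rests there in its click; do not run on past it. Do not grip or force the wheel, and leave the cutters, the dredger and the scraper where they are.

Things in the scene. Friction and masses are not known exactly. Their poses are not given: they have to be found in the camera images.
- sheeter: Steel hand-cranked dough sheeter held to the counter by suction feet; it does not move. Origin: centre of its footprint, on the counter; x to its back (infeed tray), y to its left end, z up; the crank is at the right (-y). The left cheek is a 120 mm long (x) upright block, y from 85 to 115 mm, its top at z = 135 mm. Nothing on the sheeter is taller than 147 mm.
- wheel_axle (a point): Centre of the thickness wheel, fixed on the sheeter at x 0, y 128, z 112 mm, same axes. The wheel is a black rubber-tyred disc, radius 34 mm, 18 mm wide, axle along y, standing 4 mm outside the left cheek. Its rim is bare all round; its top is 34 mm above this point. The rubber holds a fingertip resting on it (friction about 1), so a tip drawn over the top carries the rim along.
- thickness_wheel (a joint): Angle of the wheel, rad: 0 with its white line straight up, positive with the line leaning to the sheeter's back (+x); drawing the top of the rim to the front (-x) lowers it. It clicks every 0.419 rad (24 degrees, 14.2 mm of rim), 0 included; let go between clicks it snaps to the nearer. About 1.2 N along the rim moves it. Starts 2 to 4 clicks above 0. Stops at -2 and 2.
- line (a point): The wheel's only white line, 6 mm wide, across the rim and on down the outer face; this point is its middle on the rim and turns with the wheel. At the goal it is at the very top of the wheel.
- index (a point): Fixed black index arrow on top of the left cheek, pointing at the wheel: its tip, 13 mm inboard (-y) of the wheel's middle and straight above the axle, at z = 135 mm.
- cutter_large: Loose steel ring cutter, 72 mm across, 45 mm high; origin: centre of its underside. Leave alone.
- cutter_small: Loose steel ring cutter, 50 mm across, 40 mm high; origin: centre of its underside. Leave alone.
- dredger: Loose aluminium flour dredger, 66 mm across, 95 mm high; origin: centre of its underside. Leave alone.
- scraper: Loose bench scraper lying on the wooden board, steel blade and wooden handle, 110 mm long, 21 mm high. Leave alone.

How it is judged:
By the outcome, as a careful person would: the job done as asked, in the order asked, and still so for the second after the job is handed in, with the robot touching nothing.
It also fails if it takes over 45 s, if anything falls off the work surface, if the arm or the gripper's body presses on something with over 40 N, if the wrist force passes 120 N, or if a joint passes its speed limit or range.

## Working session

There is one attempt and no reset: what is moved stays moved. The work goes in short steps, Python scripts to look and compute and a tool call to move; the robot and the scene stay as the last step left them, time stands still between calls to the robot, and variables do not carry over. Pictures are saved under pics/ and viewed, and the job is handed in when it is done.

Besides the shell and the picture viewer there is one more tool, called as name(argument=value, ...) on one line, values as JSON. arm_command: Moves the arm, as the interface text tells. Its arguments: {"type":"object","properties":{"deltas":{"type":"array"},"fingers":{"type":"number"},"grip_force":{"type":"number"}},"required":["deltas"]}

```bash
mkdir -p pics; ls
cat > h.py <<'E'
import numpy as np, cv2
from rig import r
def info(n):
    d=r.camera_info(n); return np.array(d["intrinsics"]),np.array(d["rvec"],float),np.array(d["tvec"],float)
def proj(n,P,I=None):
    K,rv,tv=I or info(n); return cv2.projectPoints(np.array(P,float).reshape(-1,3),rv,tv,K,None)[0].reshape(-1,2)
def ray(n,uv,I=None):
    K,rv,tv=I or info(n); R=cv2.Rodrigues(rv)[0]; d=R.T@np.linalg.inv(K)@np.array([uv[0],uv[1],1.]); return (-R.T@tv.reshape(3)),d
def onz(n,uv,z,I=None):
    c,d=ray(n,uv,I); return c+d*(z-c[2])/d[2]
def tri(obs):
    A=np.zeros((3,3));b=np.zeros(3)
    for n,uv in obs:
        c,d=ray(n,uv);d/=np.linalg.norm(d);M=np.eye(3)-np.outer(d,d);A+=M;b+=M@c
    return np.linalg.solve(A,b)
def snap(n,f,crop=None,s=1):
    im=r.camera(n)[:,:,::-1]
    np.save('pics/'+f+'.npy',im)
    if crop: u0,v0,u1,v1=crop; im=im[v0:v1,u0:u1]
    im=cv2.resize(im,None,fx=s,fy=s,interpolation=cv2.INTER_CUBIC) if s!=1 else im
    cv2.imwrite('pics/'+f+'.png',im)
E
python3 - <<'E'
from h import *
snap('scene','sc0');snap('side','si0');snap('wrist','wr0')
s=r.sense();print(s)
for n in('scene','side','wrist'):print(n,ray(n,(320,200)))
E
```

```text
pics
{'time': 0.15, 'q': array([-1.55273028e-01,  2.63394231e-01, -4.88015026e-02,  1.25938030e+00,
       -1.40129175e-06,  1.41553108e+00]), 'qvel': array([-8.14666989e-04, -2.88709230e-03,  2.33317286e-03,  1.17655937e-03,
       -1.28112727e-04, -7.10034372e-05]), 'tau': array([ 2.40502384e-03, -6.37823009e+01,  3.84648621e+01,  1.05481912e-02,
       -5.52052688e-05,  6.25772100e-05]), 'position': array([5.24785483e-01, 4.21037759e-05, 2.25641516e-01]), 'eef_rot': array([-3.14082211e+00, -1.19190428e-04,  1.57078850e+00]), 'force': array([-0.43370128,  0.52478094,  0.35538917]), 'wrist_torque': array([0.03434487, 0.0313586 , 0.03343793]), 'width': 0.08538602822424284}
scene (array([1.02861203, 0.44870046, 0.83792409]), array([-0.54396964, -0.30876567, -0.78026772]))
side (array([0.37445834, 0.93547251, 0.67437557]), array([ 0.14599579, -0.79095991, -0.59424462]))
wrist (array([0.52477841, 0.06812726, 0.37309275]), array([ 0.00174763, -0.2805873 , -0.95995495]))
```

View pics/sc0.png

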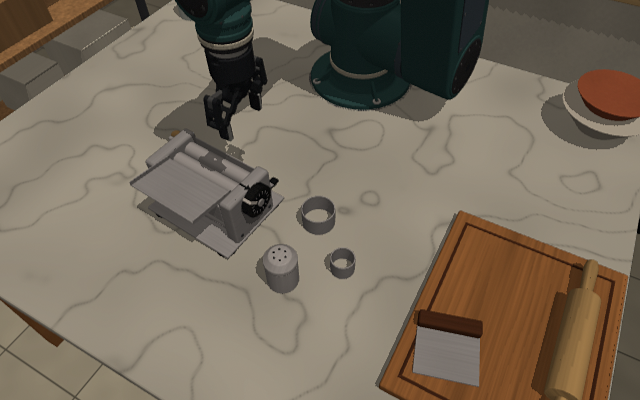

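View pics/si0.png

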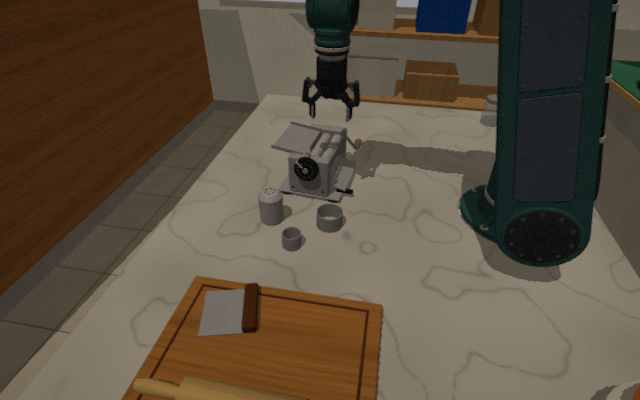

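View pics/wr0.png

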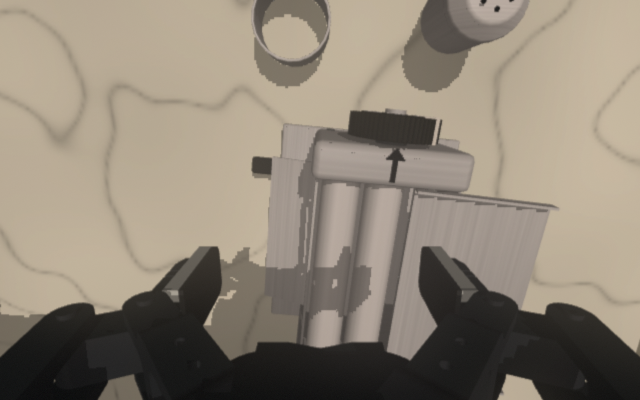

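Run:
```python
from h import *
for f,c,s,o in(('sc0',(120,120,300,270),4,'sc0c'),('si0',(250,110,370,210),6,'si0c'),('wr0',(240,90,570,220),2.4,'wr0c')):
    im=np.load('pics/'+f+'.npy')[c[1]:c[3],c[0]:c[2]];cv2.imwrite('pics/'+o+'.png',cv2.resize(im,None,fx=s,fy=s,interpolation=cv2.INTER_CUBIC))
```

```text
(no output)
```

View pics/sc0c.png

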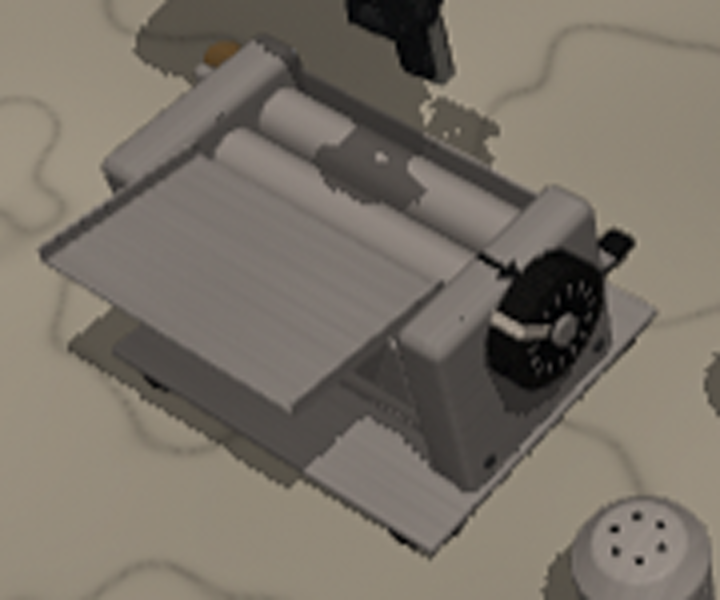

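View pics/si0c.png

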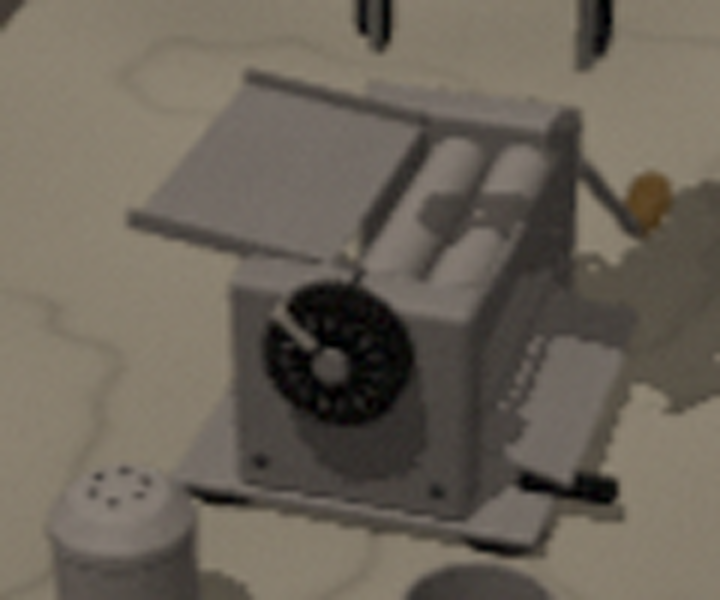

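View pics/wr0c.png

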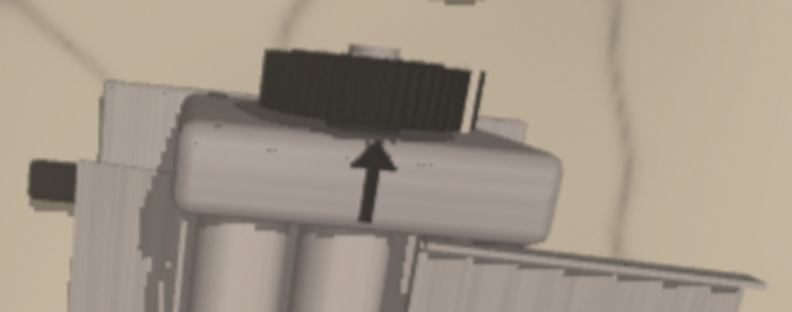

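Run:
```python
from h import *
w=lambda x,y:(240+x/2.4,90+y/2.4)
sc=lambda x,y:(120+x/4,120+y/4)
si=lambda x,y:(250+x/6,110+y/6)
obs=[('wrist',w(377,138)),('scene',sc(517,274)),('side',si(352,280))]
print('tip',tri(obs),[onz(n,u,.135) for n,u in obs])
print('hub',tri([('scene',sc(568,328)),('side',si(332,367))]))
print('tail',onz('wrist',w(366,222),.135))
a,b=onz('wrist',w(178,208),.13),onz('wrist',w(545,240),.13);print('edge',a,b,np.degrees(np.arctan2(*(b-a)[1::-1])))
# fit pose
from scipy.optimize import least_squares
model=[((0,115,135),obs[0]),((0,115,135),obs[1]),((0,115,135),obs[2]),((0,137,112),('scene',sc(562,328))),((0,137,112),('side',si(335,365))),((0,80,135),('wrist',w(366,222)))]
model=model
def T(p,P):
    c,s=np.cos(p[2]),np.sin(p[2]);P=np.array(P)/1000;return [p[0]+c*P[0]-s*P[1],p[1]+s*P[0]+c*P[1],P[2]]
f=lambda p:np.concatenate([proj(o[0],T(p,P))[0]-o[1] for P,o in model])
s=least_squares(f,[.52,-.05,-.08],x_scale=[.01,.01,.05]);print(s.x,f(s.x).round(1))
p=s.x
for th in [.419*k for k in (1,2,3,4)]:
    L=lambda rr,y:T(p,(rr*np.sin(th),y,112+rr*np.cos(th)))
    print(th,'wrist crop',[(proj('wrist',L(34,y))[0]-[240,90])*2.4 for y in(119,137)],'side crop',(proj('side',L(34,137))[0]-[250,110])*6,'scene',(proj('scene',L(34,137))[0]-120)*4)
print('axle',T(p,(0,128,112)))
```

```text
tip [0.5774746  0.03752928 0.13992852] [array([0.58034946, 0.03761854, 0.135     ]), array([0.57798008, 0.03714292, 0.135     ]), array([0.57609328, 0.0240324 , 0.135     ])]
hub [0.57796515 0.0629093  0.11017399]
tail [0.57855753 0.01191566 0.135     ]
edge [0.5208621 0.0152448 0.13     ] [0.63642469 0.00488167 0.13      ] -5.1243152688224445
[ 0.57706971 -0.07358308 -0.02203966] [-0.7 -5.3  1.4  1.4 -2.6  3.   0.9 -0.2 -1.5  0.  -0.1  7.3]
0.419 wrist crop [array([431.04237804, 115.42900028]), array([437.57188573,  50.51158207])] side crop [294.84468418 303.10475523] scene [541.76470286 305.89463221]
0.838 wrist crop [array([461.43905004, 113.43501278]), array([468.36801075,  50.74796933])] side crop [270.82399825 316.08170107] scene [529.83850111 333.59021482]
1.257 wrist crop [array([471.21113997, 110.04635959]), array([477.99420641,  50.34992549])] side crop [256.66229311 337.39392787] scene [524.35358901 359.93928164]
1.676 wrist crop [array([461.13097822, 106.09086134]), array([467.36784887,  49.47667036])] side crop [254.59727876 363.15888633] scene [526.22060589 380.04413557]
axle [np.float64(0.5798905629240233), np.float64(0.05438583377737864), np.float64(0.112)]
```

Run:
```python
from h import *
from scipy.optimize import least_squares
w=lambda x,y:(240+x/2.4,90+y/2.4)
sc=lambda x,y:(120+x/4,120+y/4)
si=lambda x,y:(250+x/6,110+y/6)
yaw=-.09
def T(p,P):
    c,s=np.cos(yaw),np.sin(yaw);P=np.array(P)/1000;return [p[0]+c*P[0]-s*P[1],p[1]+s*P[0]+c*P[1],P[2]]
model=[((0,115,135),('wrist',w(377,138))),((0,115,135),('scene',sc(517,274))),((0,137,112),('scene',sc(562,328))),((0,137,112),('side',si(335,365)))]
f=lambda p:np.concatenate([proj(o[0],T(p,P))[0]-o[1] for P,o in model])
s=least_squares(f,[.57,-.07],x_scale=[.01,.01]);p=s.x;print(p,f(p).round(1))
print('tip',T(p,(0,115,135)),'axle',T(p,(0,128,112)))
for th in [.419*k for k in (0,1,2,3,4)]:
    L=lambda rr,y:T(p,(rr*np.sin(th),y,112+rr*np.cos(th)))
    print(round(th,3),'wr',[((proj('wrist',L(34,y))[0]-[240,90])*2.4).round() for y in(119,137)],'si',[((proj('side',L(k,137))[0]-[250,110])*6).round() for k in (34,12)],'sc',[((proj('scene',L(k,137))[0]-120)*4).round() for k in (34,12)])
```

```text
[ 0.56938983 -0.07664109] [-0.8 -0.4 -0.2  0.8 -1.1 -0.3 -1.8 -0.7]
tip [np.float64(0.5797258680425468), np.float64(0.03789347755707645), np.float64(0.135)] axle [np.float64(0.5808942891821208), np.float64(0.05084086308623237), np.float64(0.112)]
0.0 wr [array([386., 128.]), array([396.,  63.])] si [array([323., 297.]), array([324., 338.])] sc [array([550., 282.]), array([555., 311.])]
0.419 wr [array([431., 131.]), array([442.,  67.])] si [array([294., 298.]), array([313., 339.])] sc [array([532., 305.]), array([549., 319.])]
0.838 wr [array([461., 131.]), array([472.,  69.])] si [array([270., 310.]), array([305., 343.])] sc [array([519., 332.]), array([544., 328.])]
1.257 wr [array([470., 128.]), array([481.,  70.])] si [array([257., 331.]), array([300., 350.])] sc [array([512., 358.]), array([542., 337.])]
1.676 wr [array([460., 124.]), array([470.,  68.])] si [array([255., 356.]), array([299., 359.])] sc [array([514., 378.]), array([542., 344.])]
```

arm_command(deltas=[[6,8,0,0,0,0],[12,16,0,0,0,0],[19,24,0,0,0,0],[25,32,0,0,0,0],[31,40,0,0,0,0],[38,48,5,0,0,0],[44,56,12,0,0,0],[48,62,20,0,0,0],[50,63,28,0,0,0],[50,63,36,0,0,0],[50,63,41,0,0,0],[50,63,41,0,0,0],[50,63,41,0,0,0]], fingers=0, grip_force=20)

```text
time: 1.23
position: [0.5876, 0.0497, 0.1849]
eef_rot: [-3.141, 0.0, 1.57]
force: [-0.2, 0.5, 0.4]
width: 0.0003
```

Run:
```python
from h import *
s=r.sense();print(s['time'],s['position'],s['force'],s['width'])
snap('wrist','wr1');snap('side','si1',(250,90,370,210),5);snap('scene','sc1',(180,120,300,220),6)
p=s['position'];print(proj('side',[p[0],p[1],p[2]-.019]),proj('scene',[p[0],p[1],p[2]-.019]),proj('wrist',[p[0],p[1],p[2]-.019]))
```

```text
1.2333 [0.58761402 0.04972891 0.18493064] [-0.21022766  0.51007051  0.42515395] 0.00030618704686385413
[[302.36396567 150.93112782]] [[249.86269922 183.70783032]] [[318.52316962 234.42533985]]
```

View pics/wr1.png

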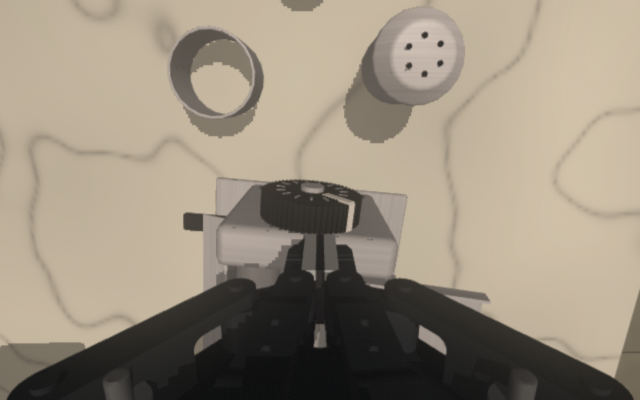

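View pics/si1.png

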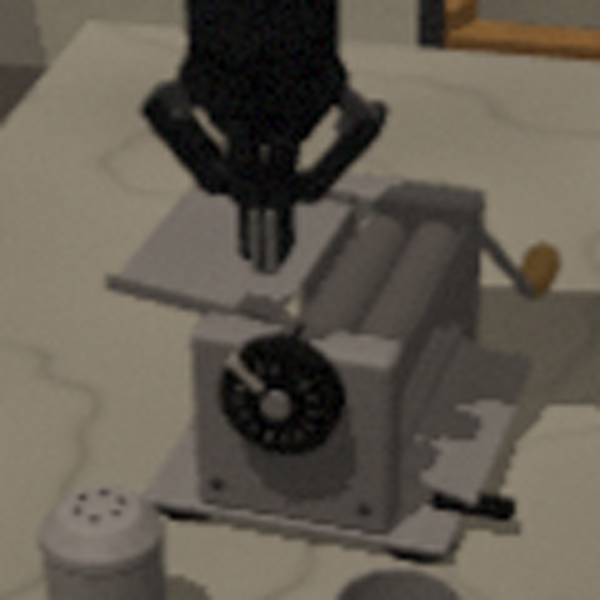

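View pics/sc1.png

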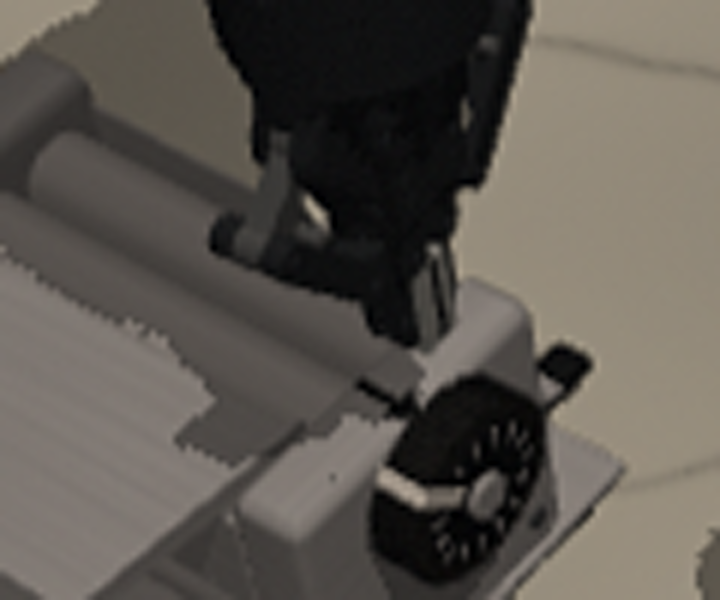

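Run:
```python
from h import *
o=[('wrist',(319,233)),('side',(303.4,144.2)),('scene',(251.5,178))]
print(tri(o),tri(o[1:]),[ (proj(n,tri(o))[0]-u).round(1) for n,u in o])
im=np.load('pics/wr1.npy')[160:300,220:420];cv2.imwrite('pics/wr1c.png',cv2.resize(im,None,fx=4,fy=4,interpolation=cv2.INTER_CUBIC))
p=r.sense()['position']
for dz in(0,-.01,-.019):
  for dy in (-.011,.011):
    print(dz,dy,*[proj(n,[p[0],p[1]+dy,p[2]+dz])[0].round(1) for n in('wrist','side','scene')])
```

```text
[0.58642737 0.05696673 0.18760491] [0.58529323 0.05414685 0.1863167 ] [array([-3.1,  4.6]), array([-1.4,  0.9]), array([ 0.5, -1.1])]
0 -0.011 [319.5 270.4] [303.  142.5] [243.4 174.7]
0 0.011 [319.5 228.4] [301.1 146.4] [253.4 179. ]
-0.01 -0.011 [319.5 261. ] [303.  145.8] [244.1 178.4]
-0.01 0.011 [319.5 221.1] [301.2 149.7] [254.1 182.6]
-0.019 -0.011 [319.5 253.5] [303.1 148.8] [244.8 181.6]
-0.019 0.011 [319.4 215.3] [301.2 152.7] [254.7 185.8]
```

View pics/wr1c.png

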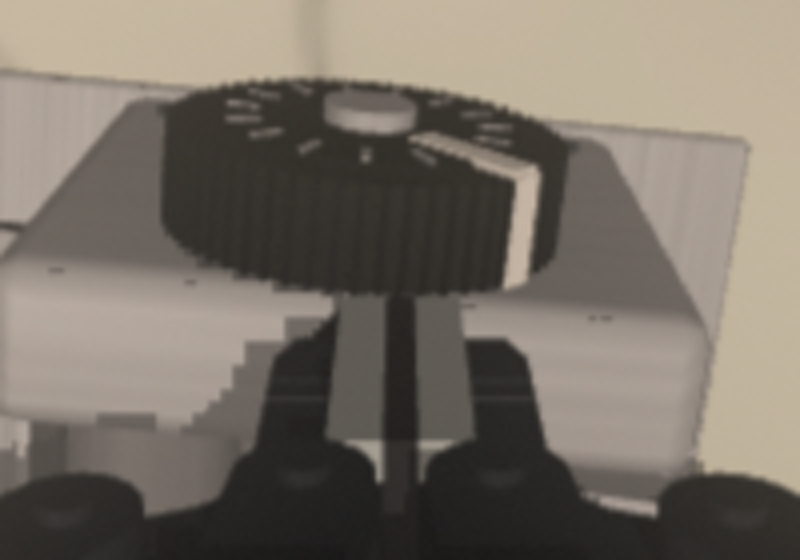

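Run:
```python
from h import *
yaw=-.09;p=[.56939,-.07664]
def T(P):
    c,s=np.cos(yaw),np.sin(yaw);P=np.array(P)/1000;return [p[0]+c*P[0]-s*P[1],p[1]+s*P[0]+c*P[1],P[2]]
pts=[T((34*np.sin(a),y,112+34*np.cos(a))) for y in(119,137) for a in np.linspace(0,2*np.pi,60)]
t=r.sense()['position']
tips=[[t[0]+dx,t[1]+dy,t[2]-.019] for dx in(-.01,.01) for dy in(-.011,.011)]
for n,f,c,s in(('wrist','wr1',(200,120,440,300),3.3),('side','si1',(250,90,370,210),5),('scene','sc1',(180,120,300,220),6)):
    im=np.load('pics/'+f+'.npy')[c[1]:c[3],c[0]:c[2]];im=cv2.resize(im,None,fx=s,fy=s,interpolation=cv2.INTER_CUBIC)
    for P,col in((pts,(0,255,0)),(tips,(0,0,255)),([T((0,115,135))],(255,0,255))):
        for u in proj(n,P): cv2.circle(im,tuple(((u-c[:2]+.5)*s).round().astype(int).tolist()),2,col,-1)
    cv2.imwrite('pics/ov_'+n+'.png',im)
a=[cv2.imread('pics/ov_%s.png'%n) for n in('side','scene')]
a=[cv2.resize(x,(400,int(400*x.shape[0]/x.shape[1]))) for x in a];h=max(x.shape[0] for x in a)
cv2.imwrite('pics/ov2.png',np.hstack([np.pad(x,((0,h-x.shape[0]),(0,0),(0,0))) for x in a]))
```

```text
(no output)
```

View pics/ov_wrist.png

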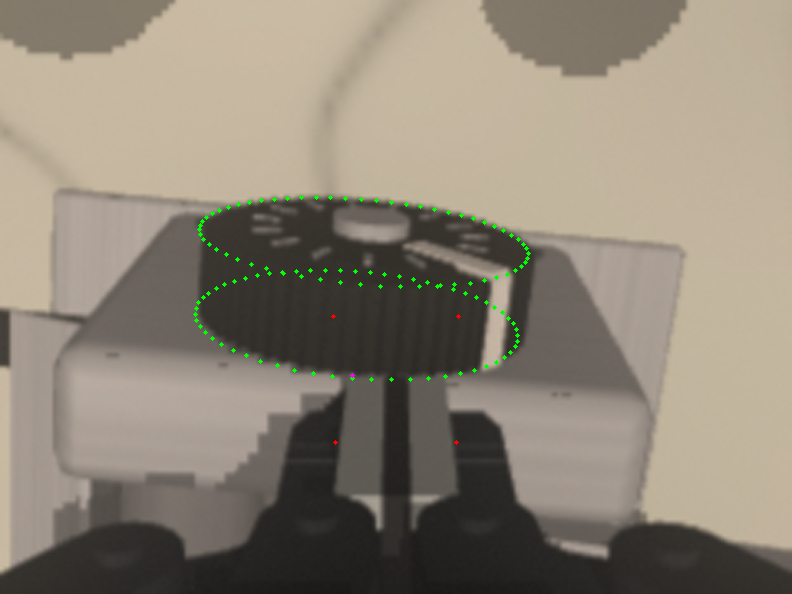

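View pics/ov2.png

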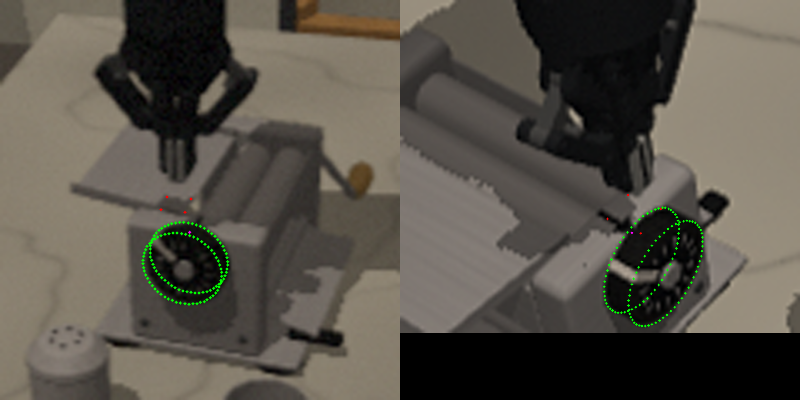

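arm_command(deltas=[[0,0,3,0,0,0],[0,0,6,0,0,0],[0,0,9,0,0,0],[0,0,12,0,0,0],[0,0,15,0,0,0],[0,0,17,0,0,0],[0,0,17,0,0,0],[0,0,17,0,0,0]])

```text
time: 2.05
position: [0.588, 0.05, 0.1679]
eef_rot: [-3.141, -0.0, 1.571]
force: [0.5, 0.4, -0.3]
width: 0.0
```

Run:
```python
from h import *
s=r.sense();print(s['time'],s['position'],s['force'],s['width'])
snap('wrist','wr2',(220,160,420,300),4);snap('side','si2',(250,90,370,210),5)
```

```text
2.05 [0.5879792  0.05000696 0.16788706] [ 0.53990872  0.38187475 -0.32983553] 3.266203441618384e-05
```

View pics/wr2.png

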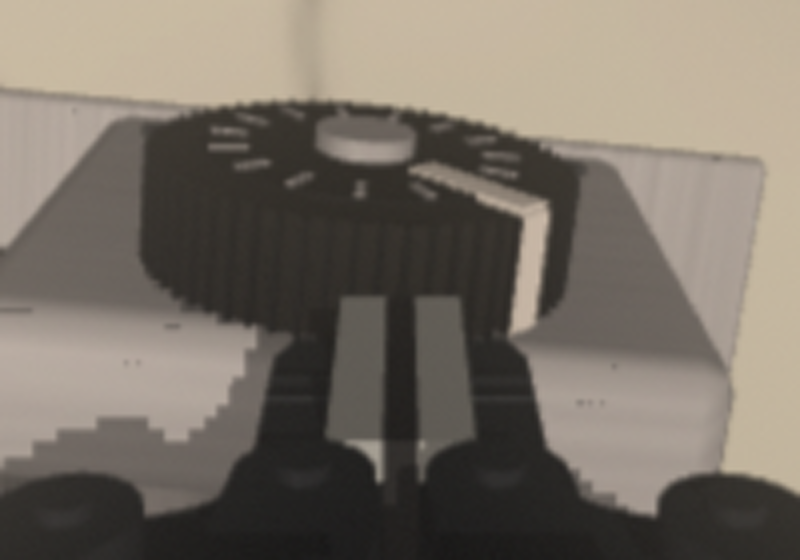

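View pics/si2.png

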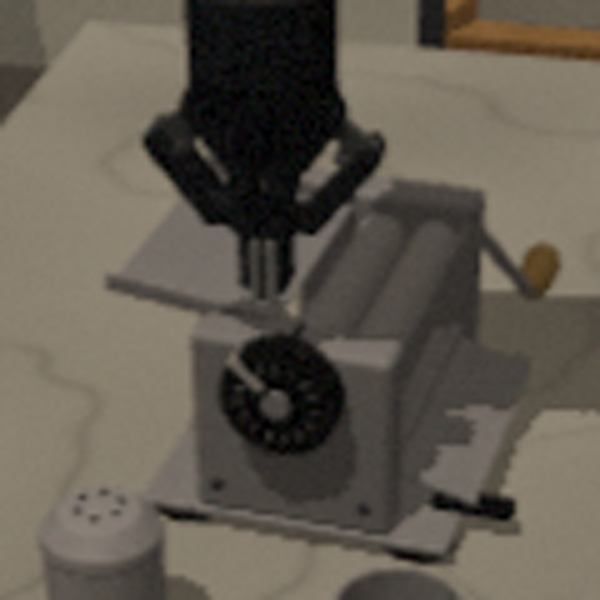

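arm_command(deltas=[[0,0,1,0,0,0],[0,0,2,0,0,0],[0,0,3,0,0,0],[0,0,4,0,0,0],[0,0,4,0,0,0]])

```text
time: 2.57
position: [0.5879, 0.05, 0.1637]
eef_rot: [-3.141, -0.0, 1.571]
force: [-0.3, -0.5, 0.7]
width: -0.0003
```

arm_command(deltas=[[0,0,1,0,0,0],[0,0,2,0,0,0],[0,0,3,0,0,0],[0,0,3,0,0,0]])

```text
time: 2.9
position: [0.5879, 0.05, 0.1608]
eef_rot: [-3.141, -0.0, 1.571]
force: [0.2, -0.5, -1.0]
width: 0.0003
```

arm_command(deltas=[[0,0,1,0,0,0],[0,0,2,0,0,0],[0,0,3,0,0,0],[0,0,4,0,0,0],[0,0,4,0,0,0]])

```text
time: 3.32
position: [0.5879, 0.05, 0.1568]
eef_rot: [-3.141, -0.0, 1.571]
force: [-0.7, 0.1, -0.0]
width: 0.0001
```

Run:
```python
from h import *
s=r.sense();print(s['time'],s['position'],s['force'],s['width'])
snap('scene','sc3',(200,140,300,220),7);snap('side','si3',(270,110,350,180),8)
```

```text
3.3167 [0.58790833 0.05002644 0.15675588] [-0.67287428  0.08410142 -0.01524522] 7.183529055547725e-05
```

View pics/sc3.png

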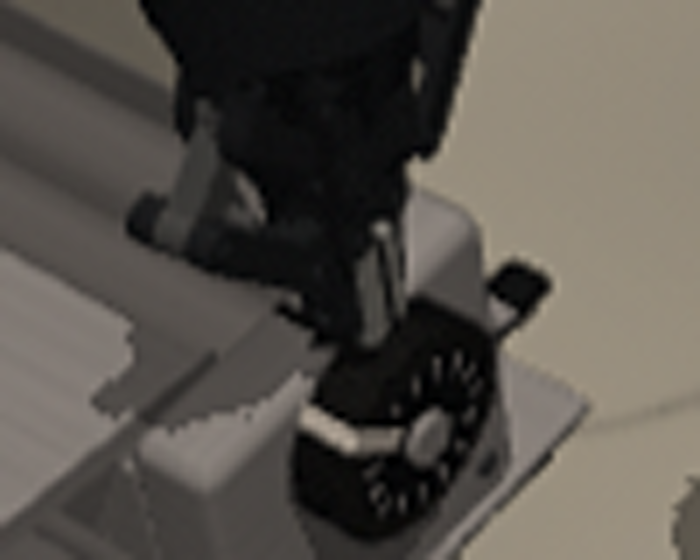

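View pics/si3.png

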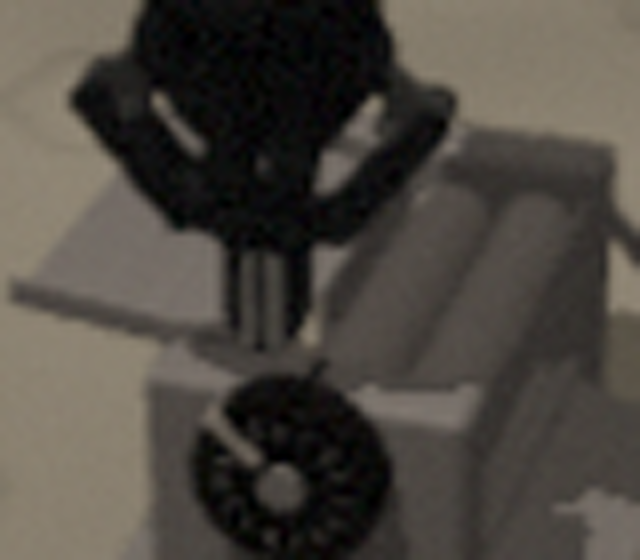

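arm_command(deltas=[[0,0,1,0,0,0],[0,0,2,0,0,0],[0,0,3,0,0,0],[0,0,4,0,0,0],[0,0,4,0,0,0]])

```text
time: 3.83
position: [0.5879, 0.05, 0.1527]
eef_rot: [-3.141, -0.0, 1.571]
force: [-0.4, -0.1, 0.7]
width: 0.0
```

arm_command(deltas=[[0,0,1,0,0,0],[0,0,2,0,0,0],[0,0,3,0,0,0],[0,0,3,0,0,0]])

```text
time: 4.17
position: [0.5879, 0.05, 0.1498]
eef_rot: [-3.141, -0.0, 1.571]
force: [0.0, -0.3, -0.5]
width: -0.0001
```

arm_command(deltas=[[0,0,1,0,0,0],[0,0,2,0,0,0],[0,0,2,0,0,0]])

```text
time: 4.42
position: [0.5879, 0.05, 0.1478]
eef_rot: [-3.141, -0.0, 1.571]
force: [-0.4, 0.3, -0.4]
width: -0.0001
```

Run:
```python
from h import *
s=r.sense();print(s['time'],s['position'],s['force'],s['width'])
snap('scene','sc4',(200,140,300,220),7);snap('wrist','wr4',(220,160,420,300),4)
```

```text
4.4167 [0.58793057 0.04997677 0.14775467] [-0.44318415  0.26007169 -0.3733638 ] -0.00010210968960805078
```

View pics/sc4.png

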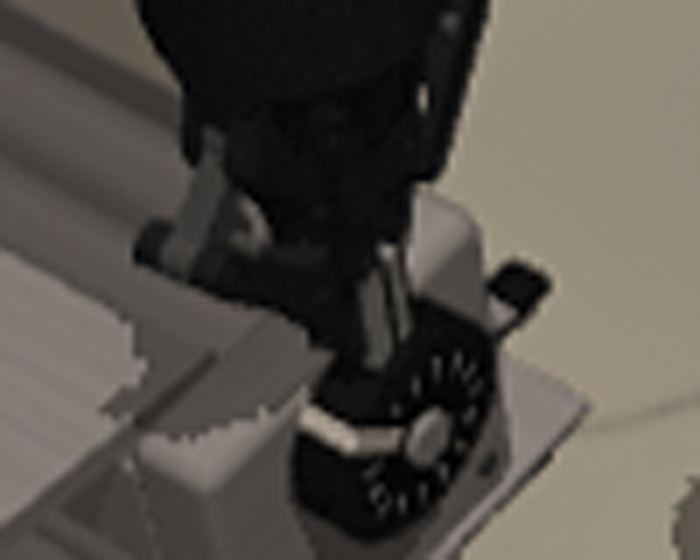

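View pics/wr4.png

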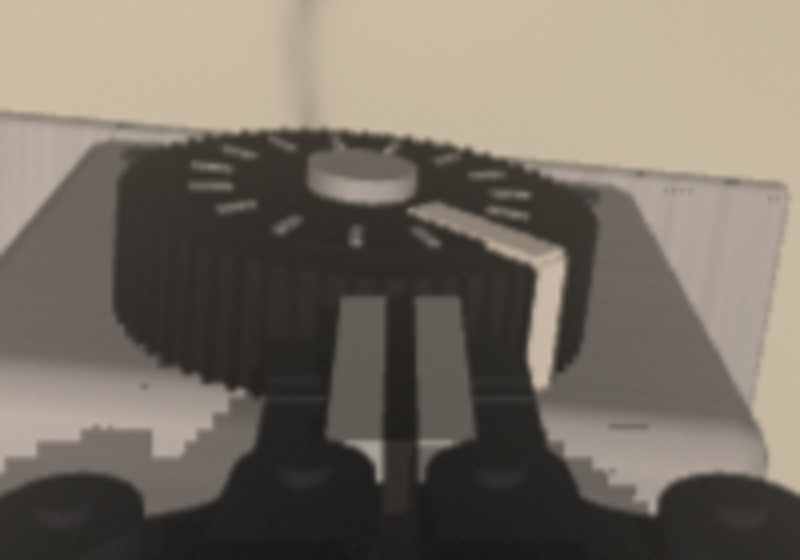

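arm_command(deltas=[[0,0,1,0,0,0],[0,0,1,0,0,0]])

```text
time: 4.68
position: [0.588, 0.05, 0.1469]
eef_rot: [-3.142, 0.0, 1.571]
force: [0.1, -0.0, -0.3]
width: 0.0003
```

arm_command(deltas=[[0,0,1,0,0,0],[0,0,1,0,0,0]])

```text
time: 4.85
position: [0.5879, 0.05, 0.1458]
eef_rot: [-3.141, 0.0, 1.571]
force: [0.3, 0.6, -0.1]
width: -0.0003
```

arm_command(deltas=[[0,0,1,0,0,0],[0,0,1,0,0,0]])

```text
time: 5.02
position: [0.5879, 0.05, 0.1448]
eef_rot: [-3.141, -0.0, 1.571]
force: [-0.2, -0.3, -0.1]
width: 0.0
```

arm_command(deltas=[[0,0,1,0,0,0],[0,0,1,0,0,0]])

```text
time: 5.18
position: [0.5879, 0.05, 0.1438]
eef_rot: [-3.141, -0.0, 1.571]
force: [0.6, 0.8, 0.0]
width: 0.0003
```

arm_command(deltas=[[0,0,1,0,0,0],[0,0,1,0,0,0]])

```text
time: 5.35
position: [0.5879, 0.05, 0.1428]
eef_rot: [-3.141, -0.0, 1.571]
force: [0.8, -0.1, -0.4]
width: -0.0002
```

Run:
```python
from h import *
snap('scene','sc5',(220,160,290,220),10);snap('wrist','wr5',(220,160,420,300),4);snap('side','si5',(275,120,345,180),10)
```

```text
(no output)
```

View pics/sc5.png

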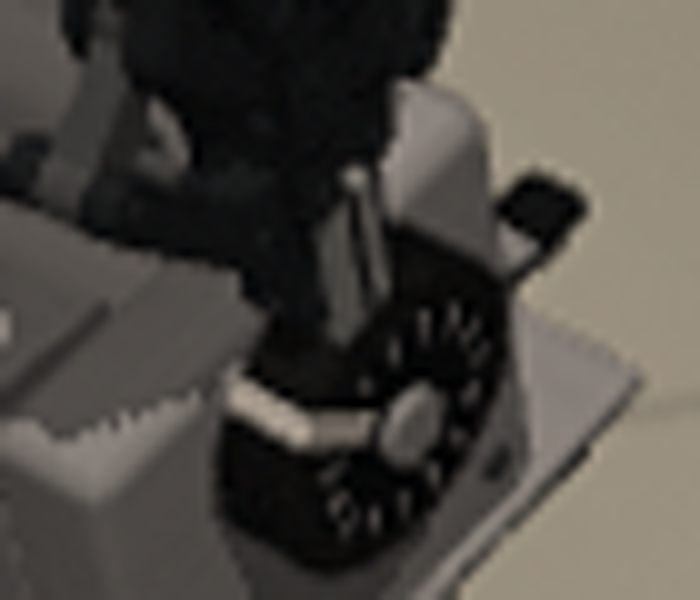

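View pics/wr5.png

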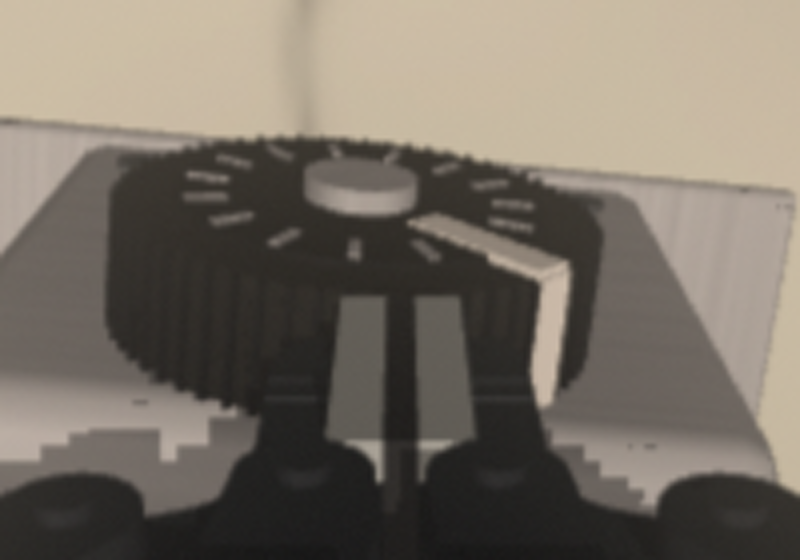

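View pics/si5.png

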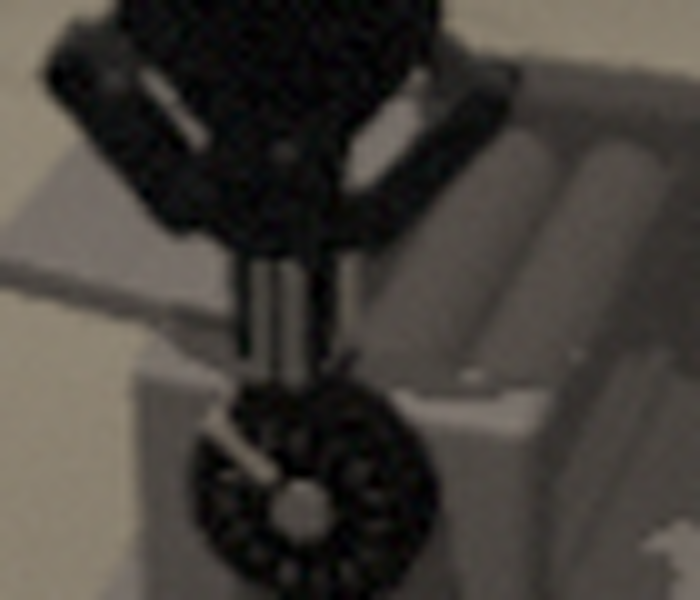

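arm_command(deltas=[[0,0,1,0,0,0],[0,0,1,0,0,0]])

```text
time: 5.67
position: [0.588, 0.05, 0.1418]
eef_rot: [-3.141, -0.0, 1.571]
force: [-0.0, -0.8, -0.1]
width: 0.0004
```

arm_command(deltas=[[0,0,1,0,0,0],[0,0,1,0,0,0]])

```text
time: 5.83
position: [0.5879, 0.05, 0.1408]
eef_rot: [-3.141, 0.0, 1.571]
force: [0.4, 0.2, -0.3]
width: -0.0001
```

arm_command(deltas=[[0,0,0.7,0,0,0],[0,0,0.7,0,0,0]])

```text
time: 6.0
position: [0.5882, 0.05, 0.1406]
eef_rot: [3.141, 0.0, 1.571]
force: [-1.8, -0.2, 4.7]
width: 0.0002
```

arm_command(deltas=[[0,-1,0.3,0,0,0],[0.3,-3,0.3,0,0,0],[0.4,-5,0.3,0,0,0],[0.6,-7,0.3,0,0,0],[0.8,-9,0.3,0,0,0],[1,-11,0.3,0,0,0],[1.1,-13,0.3,0,0,0],[1.3,-14,0.3,0,0,0],[1.3,-14,0.3,0,0,0]])

```text
time: 6.75
position: [0.5739, 0.0513, 0.1405]
eef_rot: [3.141, 0.0, 1.571]
force: [-1.9, 1.1, 7.5]
width: 0.0001
```

Run:
```python
from h import *
snap('scene','sc6',(220,160,290,220),10);snap('wrist','wr6',(220,160,420,300),4)
```

```text
(no output)
```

View pics/sc6.png

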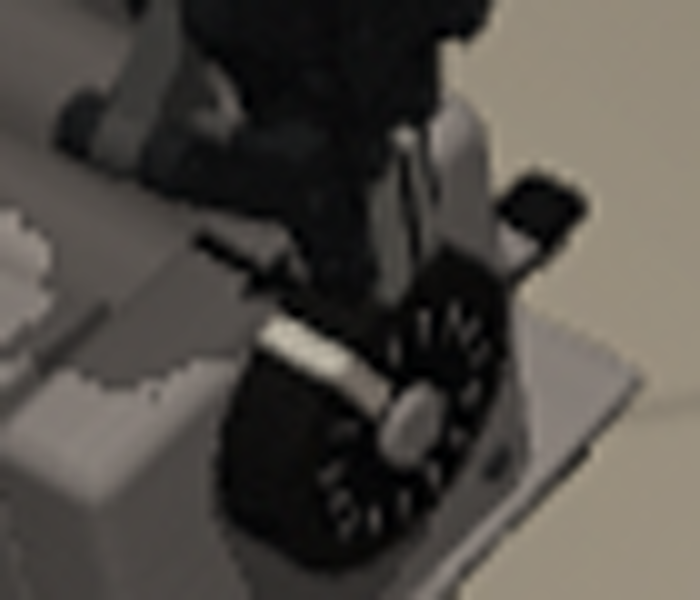

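View pics/wr6.png

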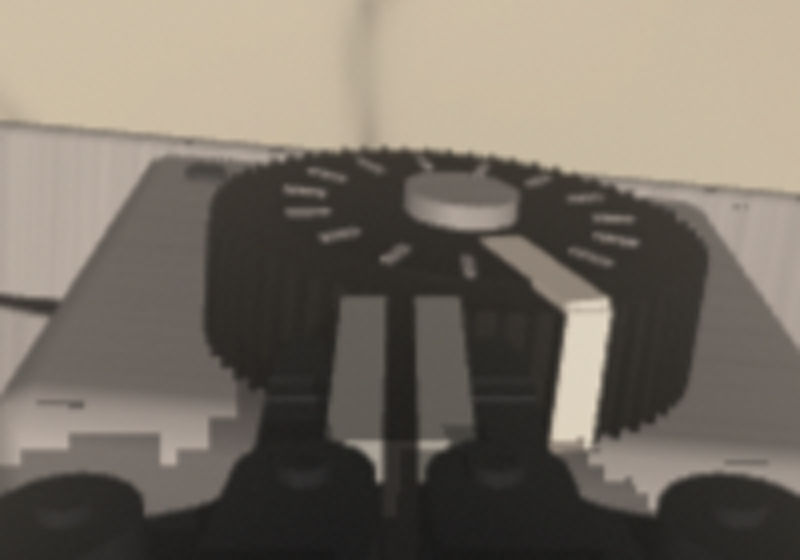

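arm_command(deltas=[[0,0,-2,0,0,0],[0,0,-6,0,0,0],[0,0,-9,0,0,0],[-0.5,5,-9,0,0,0],[-1,10,-9,0,0,0],[-1.3,14,-9,0,0,0],[-1.3,14,-6,0,0,0],[-1.3,14,-4,0,0,0],[-1.3,14,-3,0,0,0],[-1.3,14,-3,0,0,0]])

```text
time: 7.68
position: [0.5876, 0.05, 0.1425]
eef_rot: [-3.141, -0.0, 1.571]
force: [0.8, -0.0, 0.1]
width: 0.0002
```

Run:
```python
from h import *
print(r.sense()['position'],r.sense()['force'])
snap('scene','sc7',(220,160,290,220),10);snap('wrist','wr7',(220,160,420,300),4)
yaw=-.09;p=[.56939,-.07664]
def T(P):
    c,s=np.cos(yaw),np.sin(yaw);P=np.array(P)/1000;return [p[0]+c*P[0]-s*P[1],p[1]+s*P[0]+c*P[1],P[2]]
for th in(0,.419,.838): print(th,[((proj('scene',T((34*np.sin(th),y,112+34*np.cos(th))))[0]-[220,160]+.5)*10).round() for y in(119,137)],[((proj('wrist',T((34*np.sin(th),y,112+34*np.cos(th))))[0]-[220,160]+.5)*4).round() for y in(119,137)])
```

```text
[0.58764246 0.05004323 0.14249188] [ 0.8098951  -0.01111878  0.07006173]
0 [array([305., 269.]), array([379., 309.])] [array([335., 435.]), array([347., 295.])]
0.419 [array([260., 326.]), array([335., 367.])] [array([449., 432.]), array([464., 295.])]
0.838 [array([227., 393.]), array([302., 434.])] [array([536., 408.]), array([552., 278.])]
```

View pics/sc7.png

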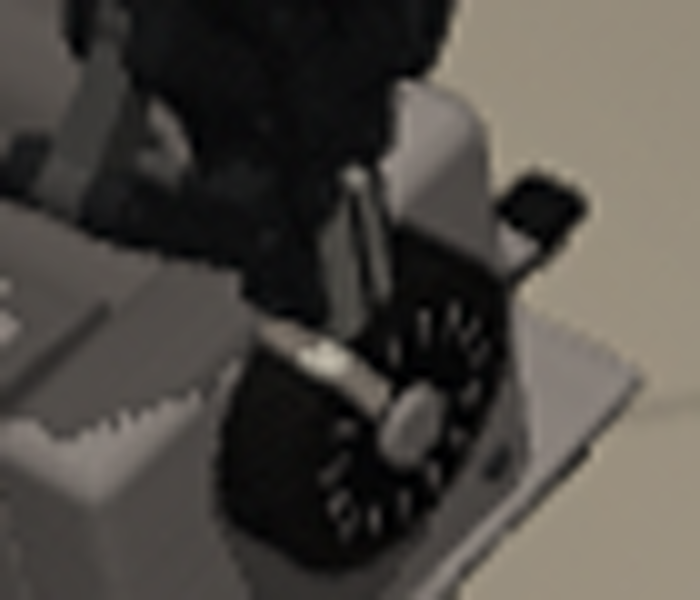

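View pics/wr7.png

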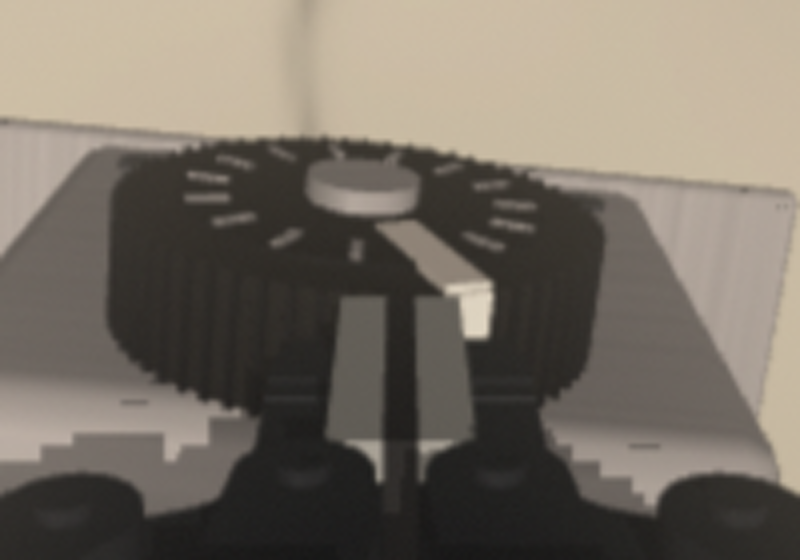

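arm_command(deltas=[[0,0,1,0,0,0],[0,0,2,0,0,0],[0,0,2.7,0,0,0],[0,0,3,0,0,0],[0,0,3,0,0,0],[0,-1,3,0,0,0],[0.3,-3,3,0,0,0],[0.4,-5,3,0,0,0],[0.6,-7,3,0,0,0],[0.8,-9,3,0,0,0],[1,-11,3,0,0,0],[1.1,-13,3,0,0,0],[1.3,-14,3,0,0,0],[1.3,-14,3,0,0,0]])

```text
time: 8.95
position: [0.5738, 0.0513, 0.1404]
eef_rot: [3.141, 0.0, 1.571]
force: [-2.3, -0.3, 7.8]
width: -0.0002
```

Run:
```python
from h import *
snap('scene','sc8',(220,160,290,220),10)
```

```text
(no output)
```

View pics/sc8.png

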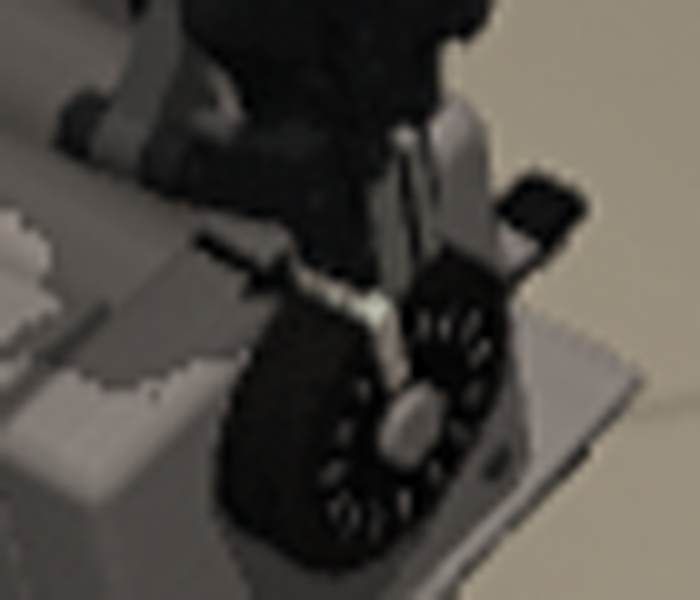

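Line is now at (375,300) in the crop, as predicted for angle 0. I lift straight up and check.

arm_command(deltas=[[0,0,-2,0,0,0],[0,0,-6,0,0,0],[0,0,-14,0,0,0],[0,0,-24,0,0,0],[0,0,-36,0,0,0],[0,0,-48,0,0,0],[-10,-4,-60,0,0,0],[-22,-10,-70,0,0,0],[-32,-16,-78,0,0,0],[-40,-20,-82,0,0,0],[-45,-22,-84,0,0,0],[-45,-22,-84,0,0,0],[-45,-22,-84,0,0,0]])

```text
time: 10.08
position: [0.5518, 0.006, 0.2237]
eef_rot: [-3.141, -0.0, 1.57]
force: [0.5, -0.6, -0.6]
width: 0.0002
```

Run:
```python
from h import *
s=r.sense();print(s['time'],s['position'],s['force'])
snap('scene','sc9',(180,120,340,240),5);snap('wrist','wr9')
yaw=-.09;p=[.56939,-.07664]
def T(P):
    c,s=np.cos(yaw),np.sin(yaw);P=np.array(P)/1000;return [p[0]+c*P[0]-s*P[1],p[1]+s*P[0]+c*P[1],P[2]]
for th in(-.419,0,.419): print(th,[((proj('wrist',T((34*np.sin(th),y,112+34*np.cos(th))))[0])).round() for y in(119,137)],[((proj('scene',T((34*np.sin(th),y,112+34*np.cos(th))))[0]-[180,120]+.5)*5).round() for y in(119,137)])
```

```text
10.0833 [0.55182426 0.00602284 0.22370274] [ 0.47172866 -0.63946844 -0.55437175]
-0.419 [array([340., 151.]), array([343., 124.])] [array([376., 317.]), array([413., 336.])]
0 [array([361., 153.]), array([364., 126.])] [array([352., 335.]), array([390., 355.])]
0.419 [array([380., 154.]), array([384., 128.])] [array([330., 363.]), array([367., 383.])]
```

View pics/sc9.png

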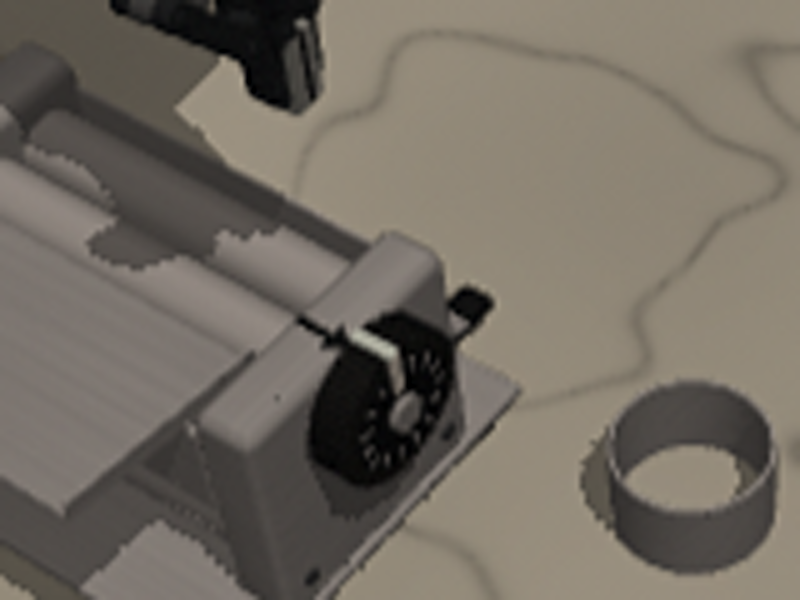

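View pics/wr9.png

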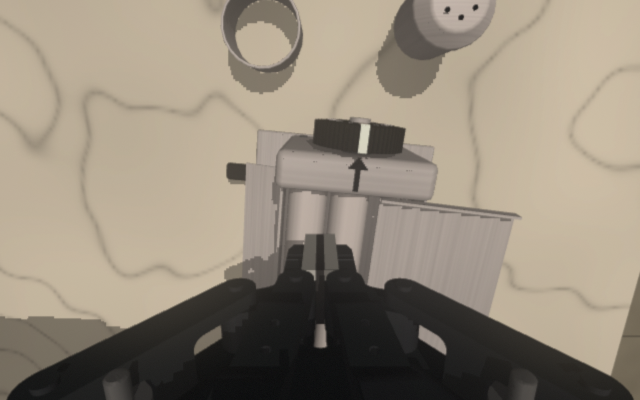

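The line (363,138 in the wrist view) lines up with the arrow tip at (359,158) along the arrow's own direction. It also matches where I predicted it for angle 0, (361,153) to (364,126). The arm is clear and touching nothing.

```bash
python3 -c "
from rig import r
print(r.finish_job())"
```

```text
the job is handed in; nothing more can be done
None
```

The thickness wheel's white line is at the very top, in line with the index arrow, and the job is handed in at about 10 s of the 45 s allowed. The wheel started two clicks above the mark. I brought it down with two one-click strokes of the shut fingertip over the top of the rim, pressing with under 8 N, and did not grip it.

- **Position:** after I lifted clear, the line was within about 2 px of its predicted place for angle 0 in both the wrist and scene views; one click is about 20 px in the wrist view. It held there with the finger off the wheel.
- **Other items:** the arm never went near the cutters, the dredger or the scraper. In the last pictures the large cutter and dredger looked undisturbed; the small cutter was only just in view and the scraper was not.
- **Disagreement:** the shut fingertip met the rim about 25 mm lower than the stated 19 mm tip offset implied. I found the contact by small force-checked steps down instead of relying on that number.
- **Disagreement:** the side camera's reading of the arrow tip disagreed with the other two views by about 13 mm, so I left it out of the fit.

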